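# Load the leaning watch winders and start them

### The job

Lower the larger ball capsule into the wider leaning trough and the smaller one into the narrower trough, each gently all the way down to the trough's floor before you let go: no dropping, no hard pressing. When both lie in their troughs, push the black-knobbed start lever all the way over to its other side, leaving everything else on the bench where it stands.

Things in the scene. Friction and masses are not known exactly. Their poses are not given: they have to be found in the camera images.
- capsule_large_center (a point): smooth steel ball capsule, 54 mm diameter, about 140 g; the point is its centre, 34 mm above the table. It rests loosely on a fixed black rubber ring, 36 mm across and 10 mm high
- capsule_small_center (a point): smooth steel ball capsule, 42 mm diameter, about 90 g; the point is its centre, 27 mm above the table. It rests loosely on a fixed black rubber ring, 36 mm across and 10 mm high
- trough_wide: wider aluminium trough, inside 64 (its x) x 160 (its y) x 64 deep, walls 5 thick, fixed on a stand, leaning 32 degrees towards its -x side (roughly the robot): a ball let go in it rolls against the low -x wall. Origin: centre of inner floor, 60 above the table; z runs up out of the mouth (rim at z = 64), x towards the raised far wall, y level. A motor housing 97 tall stands behind. mm
- trough_narrow: narrower aluminium trough, inside 51 (its x) x 160 (its y) x 56 deep, walls 5 thick, fixed on a stand, leaning 32 degrees towards its -x side (roughly the robot): a ball let go in it rolls against the low -x wall. Origin: centre of inner floor, 60 above the table; z runs up out of the mouth (rim at z = 56), x towards the raised far wall, y level. A motor housing 97 tall stands behind. mm
- start (a joint): angle of the start lever: near 0 it leans about 29 degrees towards its box's -x side (roughly the robot), at 1.0 rad (its stop) as far to the +x side; light, and it stays where it is left
- start_tip (a point): centre of the black ball knob, 26 mm across, on the end of the start lever's 10 mm steel rod; 80 mm from the pivot
- start_base: grey box of the start lever, fixed, 70 x 50 x 25 mm; origin: centre of its underside. The lever pivots about the box's y axis, 22 mm above the table, and swings from the box's -x side to its +x side
- loupe: bystander, not to be disturbed: turned dark-wood eye loupe, standing, 38 mm across, 34 mm tall; origin on its underside
- movement: bystander, not to be disturbed: steel cylinder movement holder with a watch movement on top, 38 mm across, 30 mm tall; origin on its underside
- tweezers: bystander, not to be disturbed: steel tweezers lying flat, 120 mm long, 6 mm high; origin on its underside
- driver: bystander, not to be disturbed: screwdriver lying flat, 120 mm long; origin on its underside
- jar: bystander, not to be disturbed: small closed glass jar, 50 mm across, 55 mm tall; origin on its underside
- dome: bystander, not to be disturbed: white knobbed dust cover, 60 mm across, 45 mm tall; origin on its underside
- oilpot: bystander, not to be disturbed: squat amber glass oil pot, 36 mm across, 18 mm tall; origin on its underside
Things that resemble listed ones, but are neither listed nor needed, are in the scene too. Leave any blue look-alike of the part that bears capsule_small_center alone.

How it is judged:
By the outcome, as a careful person would: the job done as asked, in the order asked, and still so for the second after the job is handed in, with the robot touching nothing.
It also fails if it takes over 64 s, if anything falls off the work surface, if the arm or the gripper's body presses on something with over 40 N, if the wrist force passes 120 N, or if a joint passes its speed limit or range.

### The arm

A 6-joint arm with a two-finger parallel gripper is mounted at the origin on the work surface. World frame = base frame: x ahead of the robot, y to its left, z up, the work surface at z = 0. Lengths are in m, angles in rad, forces in N, time in s.
With the tool pointing down it reaches from about 0.3 to 0.95 m from the base axis. Payload 3.1 kg.
Tool frame: the origin (TCP) lies at the very end of the fingers, on their centre line; the grasp point (between the pads) lies 19 mm behind it (manip.tcp_to_grasp is the distance from the TCP to the grasp point, in m); z points along the fingers, y is the line along which they close (so a half turn about z gives the same grasp; the last joint's range is limited). The gripper opens to 85 mm and grips with 20 to 120 N. Pads are 22 mm wide; open, the fingers measure 114 mm over their backs; the gripper's body (76 mm by 85 mm) begins 54 mm behind the grasp point. The pads swing forward as they close: fully open they stand 13 mm farther back than shut.
Start: joints at [1.237, 0.308, 1.634, -0, 1.2, -0.07], TCP at [0.163, 0.603, 0.231] pointing down, gripper open.
Joint ranges: [-3.06, 3.06], [-0.79, 1.96], [0.05, 2.63], [-1.19, 4.34], [0.05, 2.64], [-2.94, 2.94]. Speed limits (rad/s): [2.79, 2.79, 3.14, 3.14, 3.14, 3.14].

### API

Orientations are given as a 3x3 rotation matrix whose columns are the frame's x, y, z axes.
In Python, from cell import telemetry, get_image, sign_off, finder, manip gives the robot as it stands. The module is installed in compiled form; this text tells all that it offers.
- The arm moves only by the shell command python3 -m pendant 'ROWS' [FORCE]. ROWS is JSON, a list of rows, each an object of numbers: "fingers": the opening, from 0 (shut) to 1 (fully open); "dx", "dy", "dz": the shift along the tool's x, y, z in cm; "spin": the turn about the tool's z in rad. In form: [{"fingers": .., "dx": .., "dy": .., "dz": .., "spin": ..}, ...]. A call has 1 to 8 rows; each row shifts and turns the commanded pose from where the row before left it, along the tool's axes as they then stand; what a row does not reach is not made up. A row lasts 1/12 s, in which the tool goes at most 41.7 mm and 7.16 degrees, less where a joint would pass 70% of its speed; a pose out of reach is approached as far as the arm can. A call with a gripper value outside its range is refused whole. The fingers move at their own pace and stop on an object; FORCE is the grip in N (left out, the last holds). Time passes only in rows, so rows that do not move let the fingers close. It gives the time, the measured TCP pose, the force, the opening and the grip force at its end, in the units of the state.
- telemetry.observe(): the state, without advancing time (a new reading comes with each control period).
- get_image(name): name is "scene" or "side" or "wrist"; returns a dict with "pixels" (400x640x3 uint8, red, green, blue), "range_z" (400x640 float32, m along the optical axis (not along the pixel's ray), 0 where there is no reading), "mtx" (3x3 intrinsics, pixels), "world_to_cam" (4x4, takes a point from world to camera coordinates); the wrist camera has in their place "T_tool_cam" (4x4, takes a point from camera to tool coordinates, whose origin is the TCP and whose axes are the flange's). Camera axes: x right, y down, z forward; pixel columns grow to the right and rows downward; lengths in m; the calibration is good to about 2 mm. The wrist camera is an equidistant fisheye: a pixel r from the principal point sees the ray r / f radians off the axis. A picture is of the moment at which its call begins: read the wrist's pose just before it.
- sign_off(): hands the job in; it is judged then, once.
Trained networks look in a picture, given as the dict that the camera call returned (one of the last four; its "shot" number tells which), for a name from the list of things; names that differ only in an ending like _2 or _b are one class to them, and where a whole thing is asked for, a point or a joint stands for the part that bears it (a point fixed in the world has none). Each returns a list of dicts, best first, with "confidence" (0 to 1); they miss things now and then, are a little off and sometimes report something else, mostly with a low value. They report only what shows in the picture. A call takes as long as a camera call. They do not tell look-alikes from the thing itself.
- finder.boxes_of(picture, query): "extent" ([left, top, width, height] in pixels, round what is visible of it).
- finder.silhouettes(picture, query): "pixels" (400x640 bool, what is visible of it) and "extent" ([left, top, width, height] in pixels, round what is visible of it).
- finder.spot_point(picture, query): "at" ([column, row] in pixels: a listed point, or the origin of a listed thing).
The state is a dict: "time_s": time; "qpos": joint angles; "qvel": joint speeds; "joint_efforts": joint torques, N m; "ee_pos": TCP position; "tool_rot": TCP orientation; "ft_force": force on the tool from outside, world axes, zero at the start; "wrist_torque": the same for the moment, N m; "grip_width": finger opening in m; "grip_force": force on a finger pad.
Only numpy, scipy, OpenCV 4.12 (cv2) and the standard library are available. Lean on these libraries where they do the work, as an engineer would, in place of code of your own. Each camera call takes 0.05 s, during which the arm holds its last target. There are 200 camera calls.

## Working session

There is one attempt and no reset: what is moved stays moved. The work goes in short steps, Python scripts to look and compute and a shell command to move; the robot and the scene stay as the last step left them, time stands still between calls to the robot, and variables do not carry over. Pictures are saved under pics/ and viewed, at most 10 in all, crops included, and the job is handed in when it is done.

```bash
mkdir -p pics; cat > h.py <<'E'
import numpy as np, cv2
from cell import telemetry, get_image, finder, manip
def world(p,px,z=None):
    """pixel -> world using depth median; or intersect plane z"""
    K=p["mtx"];T=np.linalg.inv(p["world_to_cam"])
    u,v=px
    ray=np.array([(u-K[0,2])/K[0,0],(v-K[1,2])/K[1,1],1.])
    if z is None:
        r=p["range_z"][int(v)-1:int(v)+2,int(u)-1:int(u)+2];r=r[r>0]
        d=np.median(r) if r.size else 0
    else:
        d=(z-T[2,3])/(T[:3,:3]@ray)[2]
    return T[:3,:3]@(ray*d)+T[:3,3]
def cloud(p,mask):
    K=p["mtx"];T=np.linalg.inv(p["world_to_cam"])
    v,u=np.nonzero(mask&(p["range_z"]>0));d=p["range_z"][v,u]
    c=np.stack([(u-K[0,2])/K[0,0]*d,(v-K[1,2])/K[1,1]*d,d])
    return (T[:3,:3]@c).T+T[:3,3]
E
python3 - <<'E'
from h import *
np.set_printoptions(precision=3,suppress=True)
names="capsule_large_center capsule_small_center trough_wide trough_narrow start_tip start_base loupe movement tweezers driver jar dome oilpot".split()
for c in ("scene","side"):
    p=get_image(c);cv2.imwrite(f"pics/{c}0.png",p["pixels"][...,::-1])
    np.savez(f"{c}0.npz",**{k:p[k] for k in("pixels","range_z","mtx","world_to_cam")})
    for n in names:
        for f in finder.spot_point(p,n)[:3]:
            if f["confidence"]>.2: print(c,n,round(f["confidence"],2),np.round(f["at"]),world(p,f["at"]))
print(telemetry.observe(), manip.tcp_to_grasp)
E
```

```text
scene capsule_large_center 0.85 [373. 230.] [0.499 0.172 0.057]
scene capsule_small_center 0.64 [326. 177.] [ 0.361 -0.086  0.036]
scene capsule_small_center 0.64 [274. 188.] [ 0.506 -0.184  0.038]
scene capsule_small_center 0.49 [306. 183.] [ 0.435 -0.11   0.047]
scene trough_wide 0.61 [324. 260.] [0.685 0.14  0.086]
scene trough_narrow 0.92 [264. 207.] [ 0.633 -0.107  0.09 ]
scene start_tip 0.65 [428. 301.] [0.598 0.389 0.026]
scene start_tip 0.57 [242. 149.] [ 0.476 -0.345  0.102]
scene start_base 0.55 [237. 179.] [ 0.529 -0.332  0.018]
scene movement 0.5 [343. 200.] [0.395 0.004 0.002]
scene tweezers 0.45 [284. 170.] [ 0.381 -0.251  0.002]
scene driver 0.56 [377. 230.] [0.495 0.181 0.06 ]
scene driver 0.49 [431. 257.] [0.456 0.332 0.014]
scene jar 0.74 [427. 302.] [0.599 0.386 0.02 ]
scene dome 0.61 [211. 193.] [ 0.639 -0.334  0.029]
scene oilpot 0.45 [404. 221.] [0.379 0.209 0.019]
side capsule_large_center 0.8 [256. 212.] [0.472 0.172 0.054]
side capsule_small_center 0.77 [359. 273.] [ 0.333 -0.096  0.035]
side capsule_small_center 0.65 [370. 237.] [ 0.434 -0.116  0.044]
side c
[... 569 characters left out ...]
[ 0.39  -0.244  0.001]
side jar 0.91 [186. 191.] [0.552 0.38  0.023]
side dome 0.56 [459. 197.] [ 0.609 -0.343  0.026]
side oilpot 0.57 [238. 257.] [0.361 0.196 0.016]
{'time_s': 1.4, 'qpos': array([ 1.237,  0.308,  1.634,  0.   ,  1.2  , -0.07 ]), 'qvel': array([ 0.002, -0.   , -0.001,  0.001, -0.001,  0.   ]), 'joint_efforts': array([  0.   , -41.528, -27.707,  -0.   ,   0.001,  -0.   ]), 'ee_pos': array([0.163, 0.603, 0.231]), 'tool_rot': array([[-0.965,  0.261, -0.   ],
       [ 0.261,  0.965,  0.   ],
       [ 0.   ,  0.   , -1.   ]]), 'ft_force': array([ 0.273, -0.108, -0.596]), 'wrist_torque': array([-0.02 , -0.02 , -0.045]), 'grip_force': 0.0, 'grip_width': 0.0853517888623118} 0.0187
```

View pics/scene0.png

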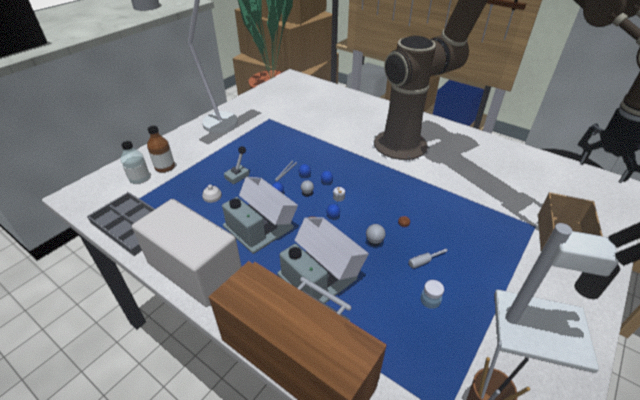

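View pics/side0.png

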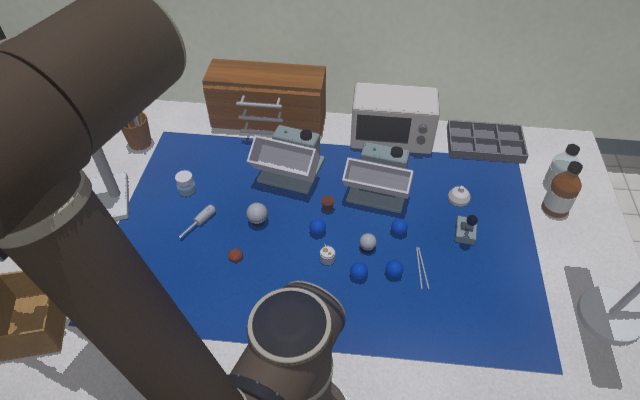

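The scene shows two troughs: wide at side (283,158), narrow at side (378,178). The large steel ball is at side (256,212). The small-capsule class has five candidates in the side view: grey steel (368,241) and blue (318,228), (359,271), (395,269), (399,228). Only the grey one fits "smooth steel". The lever is at (468,226). I'll fit the poses next and confirm the grey ball in a crop.

```bash
cat > fit.py <<'E'
from h import *
from scipy.optimize import least_squares
np.set_printoptions(precision=4,suppress=True)
c,s=np.cos(np.radians(32)),np.sin(np.radians(32))
def rot(yaw):
    L=np.array([[c,0,-s],[0,1,0],[s,0,c]]);Z=np.array([[np.cos(yaw),-np.sin(yaw),0],[np.sin(yaw),np.cos(yaw),0],[0,0,1]])
    return Z@L
def box(q,lo,hi):
    d=np.maximum(lo-q,q-hi);return np.linalg.norm(np.maximum(d,0),axis=1)+np.minimum(d.max(1),0)
def trough(P,w,d,x0):
    def r(v,P):
        q=(P-[v[0],v[1],.06])@rot(v[2])
        o=box(q,np.array([-w/2-.005,-.085,-.005]),np.array([w/2+.005,.085,d]))
        i=box(q,np.array([-w/2,-.08,0]),np.array([w/2,.08,1]))
        return np.abs(np.maximum(o,-i))
    best=None
    for y in (-.4,-.2,0,.2,.4):
        f=least_squares(r,[*x0,y],args=(P,),loss="soft_l1",f_scale=.003,x_scale=[.01,.01,.1])
        if best is None or f.cost<best.cost:best=f
    return best.x,np.median(r(best.x,P))
def sphere(P,R,z):
    f=least_squares(lambda v:np.hypot(np.linalg.norm(P[:,:2]-v,axis=1),P[:,2]-z)-R,P[:,:2].mean(0),loss="soft_l1",f_scale=.002)
    return f.x,np.median(abs(f.fun))
E
python3 - <<'E'
from fit import *
for cam in ("scene","side"):
    p=get_image(cam)
    for n,R,z in(("capsule_large_center",.027,.034),("capsule_small_center",.021,.027)):
        for m in finder.silhouettes(p,n)[:5]:
            P=cloud(p,m["pixels"]); col=np.median(p["pixels"][m["pixels"]],0)
            if len(P)>10: print(cam,n,round(m["confidence"],2),m["extent"],col,len(P),*sphere(P,R,z))
    b=p["pixels"].astype(int)
    T=cloud(p,np.ones((400,640),bool))
    for n,w,d,ctr in(("wide",.064,.064,(.66,.10)),("narrow",.051,.056,(.62,-.115))):
        m=(np.linalg.norm(T[:,:2]-ctr,axis=1)<.11)&(T[:,2]>.045)&(T[:,2]<.17)
        v,r=trough(T[m],w,d,ctr);print(cam,n,m.sum(),v,r)
    for n in("start_tip","start_base"):
        for f in finder.silhouettes(p,n if n=="start_base" else "start_tip")[:2]:
            P=cloud(p,f["pixels"]);
            k=P[P[:,2]>.07]; print(cam,n,round(f["confidence"],2),f["extent"],len(P),P.mean(0),"top",k.mean(0) if len(k) else 0)
p=get_image("side")["pixels"][:,:,::-1]
cv2.imwrite("pics/crop.png",cv2.resize(p[130:300,240:500],None,fx=3,fy=3,interpolation=cv2.INTER_CUBIC))
E
```

```text
scene capsule_large_center 0.64 [300.5, 173.3, 15.0, 20.8] [131. 137. 153.] 129 [ 0.424  -0.1179] 0.003588877122835281
scene capsule_small_center 0.71 [326.9, 203.7, 13.7, 14.6] [ 42.  75. 158.] 136 [0.4674 0.0158] 0.0018055048695369731
scene capsule_small_center 0.55 [301.0, 177.0, 15.5, 14.1] [138. 144. 155.] 120 [ 0.4319 -0.1113] 0.001111923888567042
scene capsule_small_center 0.55 [273.8, 181.5, 9.3, 10.8] [ 45.  79. 168.] 63 [ 0.4884 -0.1911] 0.002160552799582237
scene capsule_small_center 0.53 [298.4, 164.0, 16.5, 11.6] [ 45.  76. 158.] 101 [ 0.36   -0.1794] 0.0017803247004084255
scene capsule_small_center 0.46 [322.0, 170.8, 11.4, 11.5] [ 45.  74. 155.] 109 [ 0.3447 -0.0967] 0.0017831289755467633
scene wide 3695 [ 0.6738  0.0977 -1.0175] 0.013479287179349743
scene narrow 2725 [ 0.6407 -0.1424 -0.7497] 0.013404464224808253
scene start_tip 0.4 [234.6, 146.0, 7.1, 22.6] 70 [ 0.484  -0.3493  0.0809] top [ 0.4789 -0.3476  0.094 ]
scene start_base 0.75 [222.3, 147.8, 25.8, 34.8] 395 [ 0.508  -0.3478  0.0337] top [ 0.4813 -0.3449  0.0945]
scene start_base 0.57 [422.0, 281.8, 23.1, 29
[... 507 characters left out ...]
501088
side capsule_small_center 0.58 [359.1, 232.6, 15.9, 13.8] [137. 140. 151.] 213 [ 0.4336 -0.1101] 0.001092916305405478
side capsule_small_center 0.55 [390.8, 221.5, 18.3, 12.9] [ 35.  77. 156.] 199 [ 0.4936 -0.1858] 0.0023795616814666354
side capsule_small_center 0.48 [307.3, 217.2, 18.0, 20.0] [ 34.  75. 154.] 214 [0.4723 0.0185] 0.0029342323028548143
side wide 2784 [ 0.6598  0.1239 -0.1913] 0.003177066055119516
side narrow 2773 [ 0.6341 -0.1137  0.3114] 0.009303565754436909
side start_tip 0.55 [470.1, 216.1, 9.7, 15.4] 106 [ 0.4705 -0.3495  0.0905] top [ 0.4659 -0.3489  0.0996]
side start_base 0.66 [454.3, 216.1, 22.8, 29.1] 608 [ 0.4913 -0.3514  0.035 ] top [ 0.467  -0.3491  0.0997]
```

View pics/crop.png

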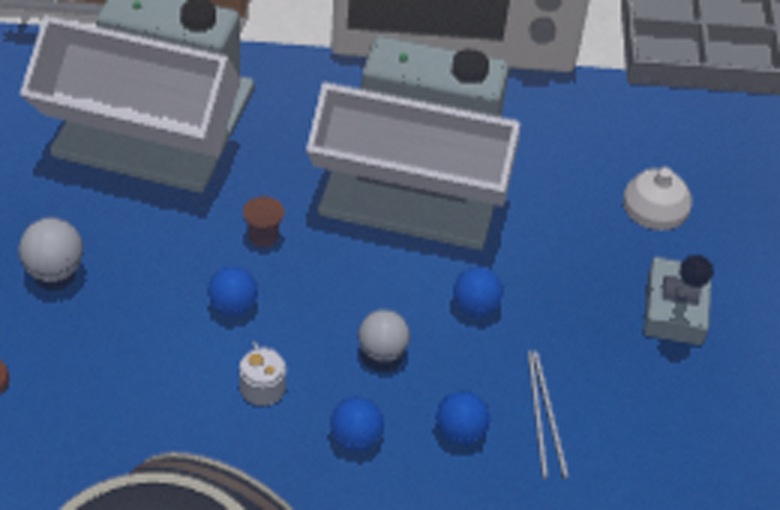

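The crop confirms it: the grey steel ball at crop (384,335), side (368,241), is the small capsule, and its four neighbours are blue look-alikes. Rim corners in the crop are wide (45,20), (225,58), (207,135), (25,93) and narrow (323,87), (518,122), (503,192), (310,153). I'll use them to refine the trough poses.

```bash
python3 - <<'E'
from fit import *
D={k:dict(np.load(k+"0.npz")) for k in("scene","side")}
p=D["side"]
def proj(p,X):
    C=X@p["world_to_cam"][:3,:3].T+p["world_to_cam"][:3,3];q=C@p["mtx"].T;return q[:,:2]/q[:,2:]
for n,w,d,cr,x0 in(("wide",.064,.064,[(45,20),(225,58),(207,135),(25,93)],(.66,.11)),("narrow",.051,.056,[(323,87),(518,122),(503,192),(310,153)],(.62,-.11))):
    px=np.array(cr)/3+[240,130]-1/3
    a=w/2+.005;m=np.array([[a,.085,d],[a,-.085,d],[-a,-.085,d],[-a,.085,d]])
    f=least_squares(lambda v:(proj(p,m@rot(v[2]).T+[v[0],v[1],.06])-px).ravel(),[*x0,-.1])
    print(n,"corners",f.x,f.fun)
    for cam,q in D.items():
        T=cloud(q,np.ones((400,640),bool));v=f.x
        for _ in range(3):
            l=(T-[v[0],v[1],.06])@rot(v[2])
            k=(abs(l[:,0])<a+.008)&(abs(l[:,1])<.093)&(l[:,2]>-.01)&(l[:,2]<d+.008)
            def r(v):
                l=(T[k]-[v[0],v[1],.06])@rot(v[2])
                o=box(l,np.array([-a,-.085,-.005]),np.array([a,.085,d]));i=box(l,np.array([-w/2,-.08,0]),np.array([w/2,.08,1]))
                return np.maximum(o,-i)
            g=least_squares(r,v,loss="soft_l1",f_scale=.002,x_scale=[.01,.01,.1]);v=g.x
        print(n,cam,k.sum(),v,np.median(abs(r(v))),"yaw deg",np.degrees(v[2]))
for cam,q in D.items():
    T=cloud(q,np.ones((400,640),bool))
    for c0,R,z in(((.489,.175),.027,.034),((.433,-.111),.021,.027)):
        v=np.array(c0)
        for _ in range(3):
            k=(np.linalg.norm(T-[*v,z],axis=1)<R+.006)&(T[:,2]>.014);v,e=sphere(T[k],R,z)
        print(cam,v,e,k.sum())
E
```

```text
wide corners [ 0.6564  0.123  -0.194 ] [-0.068  -1.2599  1.3773 -0.7511 -0.0973  0.8235 -1.2262  0.8956]
wide scene 2583 [ 0.6558  0.1224 -0.2135] 0.0008789249400465438 yaw deg -12.233794705083909
wide side 2232 [ 0.6556  0.1246 -0.2115] 0.0008901247881396013 yaw deg -12.1197730237198
narrow corners [ 0.6115 -0.126  -0.1556] [-0.365  -0.6332  0.6984  0.0979  0.8829  0.141  -1.2433  0.1602]
narrow scene 1582 [ 0.613  -0.1277 -0.1746] 0.0010639021525231836 yaw deg -10.00525124482596
narrow side 1918 [ 0.6127 -0.1257 -0.1723] 0.0009790889271408154 yaw deg -9.871172761038636
scene [0.4866 0.1735] 0.0011091702428838932 293
scene [ 0.4317 -0.112 ] 0.0011110564371479038 135
side [0.4886 0.1754] 0.0010092593951153972 356
side [ 0.4336 -0.1104] 0.0010958088369674886 228
```

```bash
cat > nav.py <<'E'
from h import *
np.set_printoptions(precision=2,suppress=True)
TR={"w":(.6557,.1235,-.2125),"n":(.6128,-.1267,-.1735)}
B={"w":(.4876,.1745,.034),"n":(.4326,-.1112,.027)}
c,s=np.cos(np.radians(32)),np.sin(np.radians(32))
def tw(t,q):  # trough coords (m) -> world
    x,y,a=TR[t];h=c*q[0]-s*q[2];z=.06+s*q[0]+c*q[2]
    return np.array([x+np.cos(a)*h-np.sin(a)*q[1],y+np.sin(a)*h+np.cos(a)*q[1],z])
def tcp(ball,t,off,up):  # tcp for ball centre: off m toward trough -x, up m below ball
    a=TR[t][2];return np.array(ball)+[-off*np.cos(a),-off*np.sin(a),-up]
def go(p,yaw,label=""):
    o=telemetry.observe();R=o["tool_rot"]
    d=R.T@(np.array(p)-o["ee_pos"])*100
    y=np.arctan2(R[1,1],R[0,1]);w=np.pi/2+yaw-y
    w=-((w+np.pi/2)%np.pi-np.pi/2)
    print(label,"target",np.round(p,4),"d(cm)",d,"spin",round(w,3))
def st():
    o=telemetry.observe();print(o["time_s"],o["ee_pos"].round(4),"F",o["ft_force"],"w",o["grip_width"],"g",o["grip_force"])
E
python3 -c "
from nav import *
a=TR['w'][2]
P=tcp(B['w'],'w',.006,.011); go(P+[0,0,.08],a,'pre'); go(P,a,'pick')"
```

```text
pre target [0.48 0.18 0.1 ] d(cm) [-41.92 -32.97  12.83] spin -0.051
pick target [0.48 0.18 0.02] d(cm) [-41.92 -32.97  20.83] spin -0.051
```

```bash
R='{"fingers":1,"dx":-2.62,"dy":-2.06,"dz":0.8}'
python3 -m pendant '[{"fingers":1,"dx":-2.62,"dy":-2.06,"dz":0.8},{"fingers":1,"dx":-2.62,"dy":-2.06,"dz":0.8},{"fingers":1,"dx":-2.62,"dy":-2.06,"dz":0.8},{"fingers":1,"dx":-2.62,"dy":-2.06,"dz":0.8},{"fingers":1,"dx":-2.62,"dy":-2.06,"dz":0.8},{"fingers":1,"dx":-2.62,"dy":-2.06,"dz":0.8},{"fingers":1,"dx":-2.62,"dy":-2.06,"dz":0.8},{"fingers":1,"dx":-2.62,"dy":-2.06,"dz":0.8}]'
python3 -m pendant '[{"fingers":1,"dx":-2.62,"dy":-2.06,"dz":0.8},{"fingers":1,"dx":-2.62,"dy":-2.06,"dz":0.8},{"fingers":1,"dx":-2.62,"dy":-2.06,"dz":0.8},{"fingers":1,"dx":-2.62,"dy":-2.06,"dz":0.8},{"fingers":1,"dx":-2.62,"dy":-2.06,"dz":0.8},{"fingers":1,"dx":-2.62,"dy":-2.06,"dz":0.8},{"fingers":1,"dx":-2.62,"dy":-2.06,"dz":0.8,"spin":-0.05},{"fingers":1}]'
python3 - <<'E'
from nav import *
a=TR['w'][2]
P=tcp(B['w'],'w',.006,.011); go(P+[0,0,.08],a,'pre'); go(P,a,'pick');st()
p=get_image("wrist");cv2.imwrite("pics/w1.png",p["pixels"][...,::-1]);print(p["T_tool_cam"],p["mtx"],[f for f in finder.spot_point(p,"capsule_large_center")[:2]])
E
```

```text
pre target [0.48 0.18 0.1 ] d(cm) [-41.92 -32.97  12.83] spin -0.051
pick target [0.48 0.18 0.02] d(cm) [-41.92 -32.97  20.83] spin -0.051
1.95 [0.16 0.6  0.23] F [ 0.76  0.28 -0.45] w 0.08511970672306281 g 0.0
[[ 0.   -0.96 -0.29  0.07]
 [ 1.    0.    0.    0.  ]
 [-0.   -0.29  0.96 -0.14]
 [ 0.    0.    0.    1.  ]] [[309.71   0.   322.9 ]
 [  0.   309.71 198.26]
 [  0.     0.     1.  ]] [{'at': [160.9, 388.5], 'confidence': 0.72}]schema error: expected keys fingers, dx, dy, dz, spin
schema error: expected keys fingers, dx, dy, dz, spin
```

View pics/w1.png

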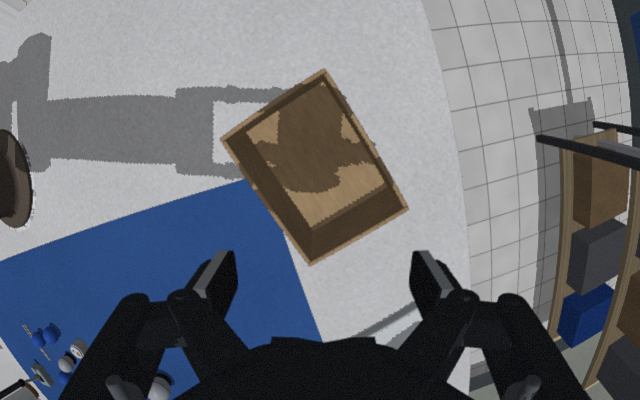

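All keys are required, so nothing moved: the wrist picture still shows the wooden box under the start pose, between the fingers at (225,275) and (425,275). I'll resend with full rows.

```bash

python3 -m pendant '[{"fingers":1,"dx":-2.62,"dy":-2.06,"dz":0.8,"spin":0},{"fingers":1,"dx":-2.62,"dy":-2.06,"dz":0.8,"spin":0},{"fingers":1,"dx":-2.62,"dy":-2.06,"dz":0.8,"spin":0},{"fingers":1,"dx":-2.62,"dy":-2.06,"dz":0.8,"spin":0},{"fingers":1,"dx":-2.62,"dy":-2.06,"dz":0.8,"spin":0},{"fingers":1,"dx":-2.62,"dy":-2.06,"dz":0.8,"spin":0},{"fingers":1,"dx":-2.62,"dy":-2.06,"dz":0.8,"spin":0},{"fingers":1,"dx":-2.62,"dy":-2.06,"dz":0.8,"spin":0}]'
python3 -m pendant '[{"fingers":1,"dx":-2.62,"dy":-2.06,"dz":0.8,"spin":0},{"fingers":1,"dx":-2.62,"dy":-2.06,"dz":0.8,"spin":0},{"fingers":1,"dx":-2.62,"dy":-2.06,"dz":0.8,"spin":0},{"fingers":1,"dx":-2.62,"dy":-2.06,"dz":0.8,"spin":0},{"fingers":1,"dx":-2.62,"dy":-2.06,"dz":0.8,"spin":0},{"fingers":1,"dx":-2.62,"dy":-2.06,"dz":0.8,"spin":0},{"fingers":1,"dx":-2.62,"dy":-2.06,"dz":0.8,"spin":-0.05},{"fingers":1,"dx":0,"dy":0,"dz":0,"spin":0}]'
python3 - <<'E'
from nav import *
a=TR['w'][2]
P=tcp(B['w'],'w',.006,.011); go(P+[0,0,.08],a,'pre'); go(P,a,'pick');st()
o=telemetry.observe()
p=get_image("wrist");cv2.imwrite("pics/w2.png",p["pixels"][...,::-1])
for f in finder.spot_point(p,"capsule_large_center")[:2]:
    d=(np.array(f["at"])-p["mtx"][:2,2])/p["mtx"][0,0];t=np.linalg.norm(d)
    ray=np.array([*(d/t*np.sin(t)),np.cos(t)]);T=p["T_tool_cam"];R=o["tool_rot"]
    r=R@T[:3,:3]@ray;O=R@T[:3,3]+o["ee_pos"];print(f,(O+r*(.034-O[2])/r[2]).round(4))
E
```

```text
time_s: 2.72
ee_pos: [0.3232, 0.3884, 0.1672]
tool_rot: [[-0.965, 0.26, 0.001], [0.26, 0.965, 0.001], [-0.0, 0.001, -1.0]]
ft_force: [-0.1, -0.6, 0.1]
grip_width: 0.0851
grip_force: 0.0
time_s: 3.38
ee_pos: [0.4645, 0.1985, 0.1104]
tool_rot: [[-0.977, 0.215, 0.001], [0.215, 0.977, -0.002], [-0.001, -0.002, -1.0]]
ft_force: [0.2, -0.1, 0.5]
grip_width: 0.0853
grip_force: 0.0
pre target [0.48 0.18 0.1 ] d(cm) [-2.17 -1.84  0.75] spin -0.004
pick target [0.48 0.18 0.02] d(cm) [-2.16 -1.83  8.75] spin -0.004
3.3833 [0.46 0.2  0.11] F [ 0.22 -0.1   0.45] w 0.08528129421952302 g 0.0
{'at': [303.3, 243.6], 'confidence': 0.92} [0.49 0.18 0.03]
```

```bash
cat >> nav.py <<'E'
def wrist(name,z):
    o=telemetry.observe();p=get_image("wrist");R=o["tool_rot"];T=p["T_tool_cam"]
    for f in finder.spot_point(p,name)[:3]:
        d=(np.array(f["at"])-p["mtx"][:2,2])/p["mtx"][0,0];t=np.linalg.norm(d)
        r=R@T[:3,:3]@np.array([*(d/t*np.sin(t)),np.cos(t)]);O=R@T[:3,3]+o["ee_pos"]
        print(name,round(f["confidence"],2),np.round(f["at"]),*(O+r*(z-O[2])/r[2]).round(4))
    return p
E
python3 -m pendant '[{"fingers":1,"dx":-2.2,"dy":-1.8,"dz":1,"spin":0},{"fingers":1,"dx":0,"dy":0,"dz":1,"spin":0},{"fingers":1,"dx":0,"dy":0,"dz":0,"spin":0}]'
python3 - <<'E'
from nav import *
P=tcp(B['w'],'w',.006,.011); go(P,TR['w'][2],'pick');st()
p=wrist("capsule_large_center",.034)
E
```

```text
time_s: 3.73
ee_pos: [0.4781, 0.1805, 0.09]
tool_rot: [[-0.977, 0.213, -0.003], [0.213, 0.977, -0.0], [0.003, -0.001, -1.0]]
ft_force: [-1.0, 0.4, -0.2]
grip_width: 0.0851
grip_force: 0.0
pick target [0.48 0.18 0.02] d(cm) [-0.48 -0.38  6.7 ] spin -0.002
3.7333 [0.48 0.18 0.09] F [-1.02  0.43 -0.25] w 0.08513752647354084 g 0.0
capsule_large_center 0.96 [322. 235.] 0.4906 0.1777 0.034
```

```bash

python3 -m pendant '[{"fingers":1,"dx":-0.6,"dy":-0.2,"dz":0,"spin":0},{"fingers":1,"dx":0,"dy":0,"dz":2.2,"spin":0},{"fingers":1,"dx":0,"dy":0,"dz":2.2,"spin":0},{"fingers":1,"dx":0,"dy":0,"dz":1.5,"spin":0},{"fingers":1,"dx":0,"dy":0,"dz":0.8,"spin":0},{"fingers":1,"dx":0,"dy":0,"dz":0,"spin":0},{"fingers":1,"dx":0,"dy":0,"dz":0,"spin":0}]'
python3 - <<'E'
from nav import *
np.set_printoptions(precision=4)
P=tcp((.489,.176,.034),'w',.006,.011); go(P,TR['w'][2],'pick');st()
E
```

```text
time_s: 4.42
ee_pos: [0.4851, 0.1776, 0.0246]
tool_rot: [[-0.977, 0.212, 0.0], [0.212, 0.977, 0.0], [-0.0, 0.0, -1.0]]
ft_force: [0.6, -0.3, 1.5]
grip_width: 0.0854
grip_force: 0.0
pick target [0.4831 0.1773 0.023 ] d(cm) [ 0.1882 -0.0702  0.1565] spin -0.001
4.4167 [0.4851 0.1776 0.0246] F [ 0.5828 -0.2637  1.4892] w 0.08542558153431676 g 0.0
```

```bash

python3 -m pendant '[{"fingers":1,"dx":0.2,"dy":-0.05,"dz":0.1,"spin":0},{"fingers":0.5,"dx":0,"dy":0,"dz":0,"spin":0},{"fingers":0.5,"dx":0,"dy":0,"dz":0,"spin":0},{"fingers":0.5,"dx":0,"dy":0,"dz":0,"spin":0},{"fingers":0.5,"dx":0,"dy":0,"dz":0,"spin":0},{"fingers":0.5,"dx":0,"dy":0,"dz":0,"spin":0}]' 30
python3 -m pendant '[{"fingers":0.4,"dx":0,"dy":0,"dz":0,"spin":0},{"fingers":0.4,"dx":0,"dy":0,"dz":0,"spin":0},{"fingers":0.4,"dx":0,"dy":0,"dz":0,"spin":0}]' 30

```

```text
time_s: 4.92
ee_pos: [0.4836, 0.1771, 0.0246]
tool_rot: [[-0.977, 0.212, 0.001], [0.212, 0.977, 0.0], [-0.001, 0.0, -1.0]]
ft_force: [-1.8, -0.8, 5.5]
grip_width: 0.0524
grip_force: 30.2
time_s: 5.17
ee_pos: [0.4836, 0.1771, 0.0246]
tool_rot: [[-0.977, 0.212, 0.001], [0.212, 0.977, 0.0], [-0.001, 0.0, -1.0]]
ft_force: [-2.5, -1.3, 6.6]
grip_width: 0.0521
grip_force: 30.2
```

```bash

python3 -m pendant '[{"fingers":0.75,"dx":0,"dy":0,"dz":0,"spin":0},{"fingers":0.75,"dx":0,"dy":0,"dz":0,"spin":0},{"fingers":0.75,"dx":0,"dy":0,"dz":0.6,"spin":0},{"fingers":0.75,"dx":0,"dy":0,"dz":0,"spin":0}]' 30
python3 -c "
from nav import *
p=wrist('capsule_large_center',.034)
cv2.imwrite('pics/w3.png',p['pixels'][...,::-1])"
python3 -m pendant '[{"fingers":0.5,"dx":0,"dy":0,"dz":0,"spin":0},{"fingers":0.5,"dx":0,"dy":0,"dz":0,"spin":0},{"fingers":0.5,"dx":0,"dy":0,"dz":0,"spin":0},{"fingers":0.5,"dx":0,"dy":0,"dz":0,"spin":0},{"fingers":0.5,"dx":0,"dy":0,"dz":0,"spin":0}]' 30

```

```text
time_s: 5.5
ee_pos: [0.4822, 0.1768, 0.0164]
tool_rot: [[-0.977, 0.212, -0.001], [0.212, 0.977, -0.0], [0.001, -0.001, -1.0]]
ft_force: [-0.9, 0.5, -0.7]
grip_width: 0.0641
grip_force: 0.0
capsule_large_center 0.9 [323. 286.] 0.4891 0.1755 0.034
capsule_large_center 0.43 [334.  31.] 0.38 0.2038 0.034
time_s: 6.02
ee_pos: [0.4827, 0.1769, 0.0173]
tool_rot: [[-0.977, 0.212, -0.0], [0.212, 0.977, -0.0], [0.0, -0.0, -1.0]]
ft_force: [-0.6, -1.6, 1.5]
grip_width: 0.0525
grip_force: 31.0
```

View pics/w3.png

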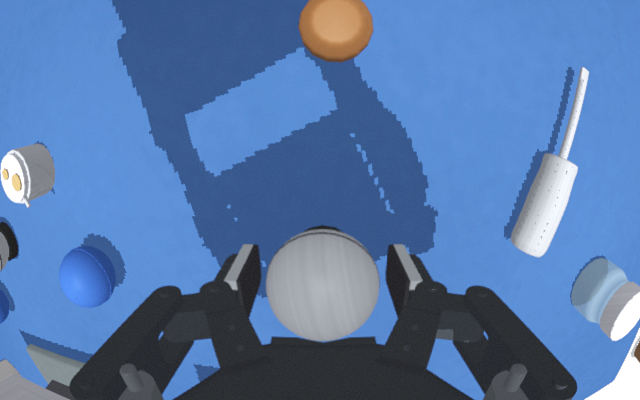

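```bash

python3 -m pendant '[{"fingers":0.7,"dx":0,"dy":0,"dz":0,"spin":0},{"fingers":0.7,"dx":0,"dy":0,"dz":-0.3,"spin":0},{"fingers":0.7,"dx":0,"dy":0,"dz":0,"spin":0},{"fingers":0.5,"dx":0,"dy":0,"dz":0,"spin":0},{"fingers":0.5,"dx":0,"dy":0,"dz":0,"spin":0},{"fingers":0.5,"dx":0,"dy":0,"dz":0,"spin":0},{"fingers":0.5,"dx":0,"dy":0,"dz":0,"spin":0}]' 35
python3 -m pendant '[{"fingers":0.4,"dx":0,"dy":0,"dz":-0.5,"spin":0},{"fingers":0.4,"dx":0,"dy":0,"dz":-1.5,"spin":0},{"fingers":0.4,"dx":0,"dy":0,"dz":-3,"spin":0},{"fingers":0.4,"dx":0,"dy":0,"dz":-3,"spin":0},{"fingers":0.4,"dx":0,"dy":0,"dz":-3,"spin":0},{"fingers":0.4,"dx":0,"dy":0,"dz":-2,"spin":0},{"fingers":0.4,"dx":0,"dy":0,"dz":0,"spin":0}]' 35
python3 - <<'E'
from nav import *
np.set_printoptions(precision=4)
wrist('capsule_large_center',telemetry.observe()['ee_pos'][2]+.0135)
for z in (.125,.09,.04,.03,.027):
    b=tw('w',(-.003 if z<.1 else 0,0,z));go(tcp(b,'w',.006,.0135),TR['w'][2],z)
st()
E
```

```text
time_s: 6.6
ee_pos: [0.4835, 0.1771, 0.0212]
tool_rot: [[-0.977, 0.212, 0.001], [0.212, 0.977, 0.0], [-0.001, 0.0, -1.0]]
ft_force: [-1.0, -1.2, 5.7]
grip_width: 0.0527
grip_force: 35.5
time_s: 7.18
ee_pos: [0.4867, 0.1782, 0.1553]
tool_rot: [[-0.977, 0.212, 0.01], [0.212, 0.977, 0.003], [-0.009, 0.005, -1.0]]
ft_force: [0.8, -0.6, -0.8]
grip_width: 0.0516
grip_force: 37.3
capsule_large_center 0.74 [325. 279.] 0.4926 0.1784 0.1688
0.125 target [0.5851 0.1387 0.1525] d(cm) [-10.7814  -1.5942  -0.1714] spin -0.001
0.09 target [0.6007 0.1354 0.1212] d(cm) [-12.3774  -1.5947   2.9579] spin -0.001
0.04 target [0.6266 0.1298 0.0788] d(cm) [-15.0213  -1.5947   7.2018] spin -0.001
0.03 target [0.6318 0.1287 0.0704] d(cm) [-15.5501  -1.5947   8.0505] spin -0.001
0.027 target [0.6334 0.1283 0.0678] d(cm) [-15.7087  -1.5947   8.3052] spin -0.001
7.2833 [0.4831 0.1772 0.1507] F [-0.2284  0.1379 -1.5692] w 0.05228830073022643 g 37.30285942554474
```

```bash

python3 -m pendant '[{"fingers":0.4,"dx":-2,"dy":-0.3,"dz":0,"spin":0},{"fingers":0.4,"dx":-3,"dy":-0.5,"dz":0,"spin":0},{"fingers":0.4,"dx":-3,"dy":-0.5,"dz":0,"spin":0},{"fingers":0.4,"dx":-2,"dy":-0.3,"dz":0,"spin":0},{"fingers":0.4,"dx":-0.8,"dy":0,"dz":0,"spin":0},{"fingers":0.4,"dx":0,"dy":0,"dz":0,"spin":0},{"fingers":0.4,"dx":0,"dy":0,"dz":0,"spin":0}]' 35
cat >> nav.py <<'E'
from fit import sphere
from scipy.optimize import least_squares
def ballfit(guess,R,cams=("side","scene")):
    for cam in cams:
        q=get_image(cam);T=cloud(q,np.ones((400,640),bool));v=np.array(guess,float)
        b=q["pixels"][q["range_z"]>0].astype(int)
        bright=b.min(1)>70
        for _ in range(4):
            k=(np.linalg.norm(T-v,axis=1)<R+.006)&bright
            if k.sum()<15: break
            f=least_squares(lambda u:np.linalg.norm(T[k]-u,axis=1)-R,v,loss="soft_l1",f_scale=.001);v=f.x
        print(cam,k.sum(),v.round(4))
def intrough(t,p):
    x,y,a=TR[t];d=np.array(p)-[x,y,.06];h=np.cos(a)*d[0]+np.sin(a)*d[1]
    return np.round([c*h+s*d[2],-np.sin(a)*d[0]+np.cos(a)*d[1],-s*h+c*d[2]],4)
E
python3 - <<'E'
from nav import *
np.set_printoptions(precision=4)
o=telemetry.observe();e=o['ee_pos'];a=TR['w'][2]
g=e+[.006*np.cos(a),.006*np.sin(a),.0135];print('expected',g,intrough('w',g))
wrist('capsule_large_center',g[2])
ballfit(g,.027)
for z in (.125,.09,.04,.03,.027):
    b=tw('w',(-.003 if z<.1 else 0,0,z));go(tcp(b,'w',.006,.0135),TR['w'][2],z)
st()
E
```

```text
time_s: 7.87
ee_pos: [0.5829, 0.1384, 0.1479]
tool_rot: [[-0.977, 0.213, -0.005], [0.213, 0.977, -0.0], [0.005, -0.001, -1.0]]
ft_force: [-0.5, -0.1, -2.8]
grip_width: 0.0519
grip_force: 37.3
expected [0.5888 0.1371 0.1614] [-0.0042 -0.0008  0.1222]
capsule_large_center 0.56 [327. 278.] 0.5883 0.1396 0.1614
side 323 [0.5881 0.1377 0.1607]
scene 313 [0.5867 0.1365 0.1631]
0.125 target [0.5851 0.1387 0.1525] d(cm) [-0.1716  0.0082 -0.2845] spin -0.0
0.09 target [0.6007 0.1354 0.1212] d(cm) [-1.7778  0.0105  2.8396] spin -0.0
0.04 target [0.6266 0.1298 0.0788] d(cm) [-4.4355  0.0138  7.0747] spin -0.0
0.03 target [0.6318 0.1287 0.0704] d(cm) [-4.967   0.0145  7.9218] spin -0.0
0.027 target [0.6334 0.1283 0.0678] d(cm) [-5.1265  0.0146  8.1759] spin -0.0
8.0667 [0.5834 0.139  0.1497] F [-0.315  -0.0706 -1.528 ] w 0.05244246408334707 g 37.293949127197266
```

```bash

python3 -m pendant '[{"fingers":0.4,"dx":-1,"dy":0,"dz":1.5,"spin":0},{"fingers":0.4,"dx":-1.2,"dy":0,"dz":1.8,"spin":0},{"fingers":0.4,"dx":-1,"dy":0,"dz":1.6,"spin":0},{"fingers":0.4,"dx":-0.8,"dy":0,"dz":1.2,"spin":0},{"fingers":0.4,"dx":-0.6,"dy":0,"dz":0.9,"spin":0},{"fingers":0.4,"dx":0,"dy":0,"dz":0,"spin":0},{"fingers":0.4,"dx":0,"dy":0,"dz":0,"spin":0}]' 35
python3 - <<'E'
from nav import *
np.set_printoptions(precision=4)
e=telemetry.observe()['ee_pos'];a=TR['w'][2]
g=e+[.005*np.cos(a),.005*np.sin(a),.0125];print('expected',g,intrough('w',g))
ballfit(g,.027,("scene","side"))
for z in (.04,.03,.027):
    b=tw('w',(-.003,0,z));go(tcp(b,'w',.005,.0125),TR['w'][2],z)
st()
E
```

```text
time_s: 8.65
ee_pos: [0.6292, 0.1289, 0.0799]
tool_rot: [[-0.977, 0.212, -0.002], [0.212, 0.977, -0.0], [0.001, -0.0, -1.0]]
ft_force: [0.3, -0.8, -0.8]
grip_width: 0.0523
grip_force: 37.3
expected [0.6341 0.1279 0.0924] [-0.0015 -0.0003  0.0392]
scene 54 [0.6341 0.126  0.0938]
side 284 [0.6349 0.1278 0.093 ]
0.04 target [0.6276 0.1296 0.0798] d(cm) [ 0.2473 -0.0081  0.1365] spin -0.001
0.03 target [0.6328 0.1284 0.0714] d(cm) [-0.282  -0.0079  0.985 ] spin -0.001
0.027 target [0.6343 0.1281 0.0688] d(cm) [-0.4407 -0.0079  1.2395] spin -0.001
8.75 [0.63   0.1291 0.0812] F [-0.119   0.4094 -1.3906] w 0.05208284941149081 g 37.26511001586914
```

```bash

python3 -m pendant '[{"fingers":0.4,"dx":-0.15,"dy":0,"dz":0.5,"spin":0},{"fingers":0.4,"dx":-0.15,"dy":0,"dz":0.4,"spin":0},{"fingers":0.4,"dx":0,"dy":0,"dz":0,"spin":0},{"fingers":0.4,"dx":0,"dy":0,"dz":0,"spin":0}]' 35
python3 -m pendant '[{"fingers":0.4,"dx":-0.05,"dy":0,"dz":0.1,"spin":0},{"fingers":0.4,"dx":0,"dy":0,"dz":0,"spin":0}]'
python3 -m pendant '[{"fingers":0.4,"dx":-0.05,"dy":0,"dz":0.1,"spin":0},{"fingers":0.4,"dx":0,"dy":0,"dz":0,"spin":0}]'
```

```text
time_s: 9.08
ee_pos: [0.6326, 0.1281, 0.0711]
tool_rot: [[-0.977, 0.212, -0.001], [0.212, 0.977, -0.0], [0.001, -0.0, -1.0]]
ft_force: [-0.6, 0.3, -1.3]
grip_width: 0.0519
grip_force: 37.3
time_s: 9.25
ee_pos: [0.6335, 0.128, 0.0702]
tool_rot: [[-0.977, 0.212, 0.0], [0.212, 0.977, 0.0], [-0.0, 0.0, -1.0]]
ft_force: [0.8, -0.3, -1.5]
grip_width: 0.0525
grip_force: 37.3
time_s: 9.42
ee_pos: [0.6339, 0.1278, 0.0692]
tool_rot: [[-0.977, 0.212, -0.0], [0.212, 0.977, -0.0], [0.0, -0.0, -1.0]]
ft_force: [-0.1, -0.7, -1.6]
grip_width: 0.0519
grip_force: 37.3
```

```bash

python3 -m pendant '[{"fingers":0.4,"dx":-0.05,"dy":0,"dz":0.08,"spin":0},{"fingers":0.4,"dx":0,"dy":0,"dz":0,"spin":0}]' | grep -E "ee_pos|ft_"
python3 -c "
from nav import *
ballfit((.6395,.127,.082),.027)
for p in [(.6395,.127,.082)]: print(tw('w',(-.003,0,.027)))"
```

```text
ee_pos: [0.6342, 0.1278, 0.0688]
ft_force: [-1.2, 0.4, 0.6]
side 256 [0.6396 0.1269 0.0813]
scene 7 [0.6395 0.127  0.082 ]
[0.6392 0.1271 0.0813]
```

```bash

python3 -m pendant '[{"fingers":0.4,"dx":-0.05,"dy":0,"dz":0.08,"spin":0},{"fingers":0.4,"dx":0,"dy":0,"dz":0,"spin":0}]' | grep -E "ee_pos|ft_"
```

```text
ee_pos: [0.6342, 0.1278, 0.0687]
ft_force: [-4.9, 0.3, 5.9]
```

```bash

python3 -m pendant '[{"fingers":0.4,"dx":0.04,"dy":0,"dz":-0.06,"spin":0},{"fingers":0.4,"dx":0,"dy":0,"dz":0,"spin":0}]' | grep -E "ee_pos|ft_"
python3 -m pendant '[{"fingers":0.65,"dx":0,"dy":0,"dz":0,"spin":0},{"fingers":0.8,"dx":0,"dy":0,"dz":0,"spin":0},{"fingers":0.8,"dx":0,"dy":0,"dz":0,"spin":0},{"fingers":0.8,"dx":0,"dy":0,"dz":0,"spin":0}]'
python3 -m pendant '[{"fingers":0.8,"dx":0,"dy":0,"dz":-0.5,"spin":0},{"fingers":0.8,"dx":0,"dy":0,"dz":-1.5,"spin":0},{"fingers":0.8,"dx":0,"dy":0,"dz":-3,"spin":0},{"fingers":0.8,"dx":0.5,"dy":0,"dz":-3,"spin":0},{"fingers":0.8,"dx":0.5,"dy":0,"dz":-2,"spin":0},{"fingers":0.8,"dx":0,"dy":0,"dz":0,"spin":0}]'
python3 - <<'E'
from nav import *
np.set_printoptions(precision=4)
ballfit(tw('w',(-.005,0,.027)),.027);print(tw('w',(-.005,0,.027)))
a=TR['n'][2]
P=tcp(B['n'],'n',.008,.0125); go(P+[0,0,.08],a,'pre'); go(P,a,'pick');st()
E
```

```text
ee_pos: [0.6343, 0.1278, 0.0688]
ft_force: [-3.7, -0.1, 3.0]
time_s: 10.35
ee_pos: [0.6348, 0.1277, 0.0681]
tool_rot: [[-0.977, 0.212, 0.001], [0.212, 0.977, 0.0], [-0.001, 0.0, -1.0]]
ft_force: [-0.2, -0.3, 0.2]
grip_width: 0.0684
grip_force: 0.0
time_s: 10.85
ee_pos: [0.6282, 0.1307, 0.1748]
tool_rot: [[-0.977, 0.212, 0.01], [0.212, 0.977, 0.002], [-0.01, 0.004, -1.0]]
ft_force: [1.7, 0.1, -0.1]
grip_width: 0.0683
grip_force: 0.0
side 307 [0.6372 0.1275 0.0795]
scene 120 [0.6255 0.1253 0.0804]
[0.6376 0.1274 0.0802]
pre target [ 0.4247 -0.1098  0.0945] d(cm) [ 14.5721 -27.7083   7.4641] spin -0.04
pick target [ 0.4247 -0.1098  0.0145] d(cm) [ 14.5965 -27.7166  15.4641] spin -0.04
10.95 [0.6256 0.13   0.1699] F [-0.7797  0.5382 -0.2934] w 0.06848961852937865 g 0.0
```

```bash

python3 -m pendant '[{"fingers":0.75,"dx":1,"dy":-2,"dz":0,"spin":0},{"fingers":0.75,"dx":1.7,"dy":-3.2,"dz":0,"spin":0},{"fingers":0.75,"dx":1.7,"dy":-3.3,"dz":0.4,"spin":0},{"fingers":0.75,"dx":1.7,"dy":-3.3,"dz":0.6,"spin":0},{"fingers":0.75,"dx":1.7,"dy":-3.3,"dz":0.6,"spin":0},{"fingers":0.75,"dx":1.7,"dy":-3.3,"dz":0.6,"spin":0},{"fingers":0.75,"dx":1.7,"dy":-3.3,"dz":0.6,"spin":0},{"fingers":0.75,"dx":1.7,"dy":-3.3,"dz":1,"spin":0}]'
python3 -m pendant '[{"fingers":0.75,"dx":1.3,"dy":-2,"dz":1.5,"spin":-0.04},{"fingers":0.75,"dx":0.4,"dy":-0.7,"dz":1.5,"spin":0},{"fingers":0.75,"dx":0,"dy":0,"dz":0,"spin":0},{"fingers":0.75,"dx":0,"dy":0,"dz":0,"spin":0}]'
python3 - <<'E'
from nav import *
np.set_printoptions(precision=4)
a=TR['n'][2]
P=tcp(B['n'],'n',.008,.0125); go(P+[0,0,.08],a,'pre'); go(P,a,'pick');st()
p=wrist('capsule_small_center',.027);cv2.imwrite('pics/w4.png',p['pixels'][...,::-1])
E
```

```text
time_s: 11.62
ee_pos: [0.4436, -0.088, 0.129]
tool_rot: [[-0.977, 0.212, -0.001], [0.212, 0.977, 0.0], [0.001, -0.0, -1.0]]
ft_force: [0.4, -0.9, 0.1]
grip_width: 0.0641
grip_force: 0.0
time_s: 11.95
ee_pos: [0.4217, -0.1097, 0.0986]
tool_rot: [[-0.985, 0.175, -0.004], [0.175, 0.985, 0.002], [0.004, 0.001, -1.0]]
ft_force: [1.1, -0.2, 0.7]
grip_width: 0.064
grip_force: 0.0
pre target [ 0.4247 -0.1098  0.0945] d(cm) [-0.3008  0.0441  0.4131] spin -0.002
pick target [ 0.4247 -0.1098  0.0145] d(cm) [-0.3346  0.036   8.413 ] spin -0.002
11.95 [ 0.4217 -0.1097  0.0986] F [ 1.0539 -0.198   0.7438] w 0.06395300464115979 g 0.0
capsule_small_center 0.88 [324. 224.] 0.4323 -0.1103 0.027
capsule_small_center 0.73 [218. 146.] 0.361 -0.1754 0.027
capsule_small_center 0.68 [252. 298.] 0.4895 -0.1829 0.027
```

View pics/w4.png

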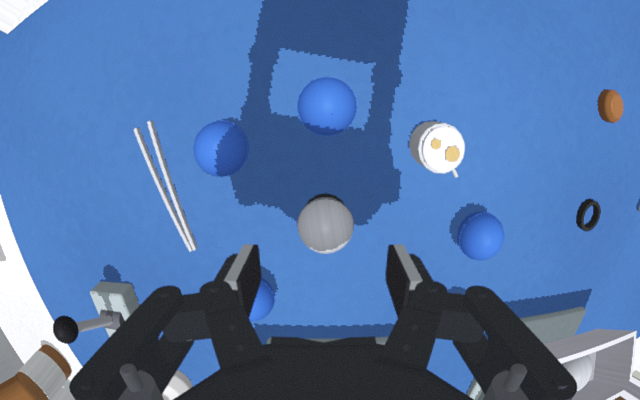

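```bash

python3 -m pendant '[{"fingers":0.7,"dx":-0.2,"dy":0,"dz":2,"spin":0},{"fingers":0.7,"dx":0,"dy":0,"dz":2.2,"spin":0},{"fingers":0.7,"dx":0,"dy":0,"dz":2.2,"spin":0},{"fingers":0.7,"dx":0,"dy":0,"dz":1.2,"spin":0},{"fingers":0.7,"dx":0,"dy":0,"dz":0.5,"spin":0},{"fingers":0.7,"dx":0,"dy":0,"dz":0,"spin":0},{"fingers":0.7,"dx":0,"dy":0,"dz":0,"spin":0},{"fingers":0.7,"dx":0,"dy":0,"dz":0,"spin":0}]'
python3 - <<'E'
from nav import *
np.set_printoptions(precision=4)
a=TR['n'][2]
P=tcp((.4325,-.111,.027),'n',.008,.0125);go(P,a,'pick');st()
p=wrist('capsule_small_center',.027)
E
```

```text
time_s: 12.72
ee_pos: [0.427, -0.1105, 0.0204]
tool_rot: [[-0.985, 0.172, 0.002], [0.172, 0.985, -0.001], [-0.003, -0.0, -1.0]]
ft_force: [-1.0, -0.2, -0.6]
grip_width: 0.0598
grip_force: 0.0
pick target [ 0.4246 -0.1096  0.0145] d(cm) [0.255  0.0504 0.5874] spin 0.0
12.7167 [ 0.427  -0.1105  0.0204] F [-1.0389 -0.1884 -0.5925] w 0.05983897614805056 g 0.0
capsule_small_center 0.75 [531. 274.] 0.464 0.0122 0.027
capsule_small_center 0.7 [228. 353.] 0.4848 -0.1808 0.027
capsule_small_center 0.68 [172. 152.] 0.3593 -0.1714 0.027
```

```bash

python3 -m pendant '[{"fingers":0.7,"dx":0.2,"dy":0.05,"dz":0.5,"spin":0},{"fingers":0.7,"dx":0,"dy":0,"dz":0,"spin":0},{"fingers":0.4,"dx":0,"dy":0,"dz":0,"spin":0},{"fingers":0.4,"dx":0,"dy":0,"dz":0,"spin":0},{"fingers":0.4,"dx":0,"dy":0,"dz":0,"spin":0},{"fingers":0.4,"dx":0,"dy":0,"dz":0,"spin":0},{"fingers":0.4,"dx":0,"dy":0,"dz":0,"spin":0}]' 30
python3 -m pendant '[{"fingers":0.3,"dx":0,"dy":0,"dz":-0.5,"spin":0},{"fingers":0.3,"dx":0,"dy":0,"dz":-1.5,"spin":0},{"fingers":0.3,"dx":0,"dy":0,"dz":-3,"spin":0},{"fingers":0.3,"dx":0,"dy":0,"dz":-3,"spin":0},{"fingers":0.3,"dx":0,"dy":0,"dz":-3,"spin":0},{"fingers":0.3,"dx":0,"dy":0,"dz":-2,"spin":0},{"fingers":0.3,"dx":0,"dy":0,"dz":0,"spin":0},{"fingers":0.3,"dx":0,"dy":0,"dz":0,"spin":0}]' 35
python3 - <<'E'
from nav import *
np.set_printoptions(precision=4)
a=TR['n'][2];e=telemetry.observe()['ee_pos']
g=e+[.0075*np.cos(a),.0075*np.sin(a),.0115];print(g);ballfit(g,.021)
for z in (.11,.08,.035,.021):
    b=tw('n',(-.001 if z>.03 else -.003,0,z));go(tcp(b,'n',.0075,.0115),a,z)
st()
E
```

```text
time_s: 13.4
ee_pos: [0.4234, -0.1089, 0.0145]
tool_rot: [[-0.985, 0.173, -0.001], [0.173, 0.985, 0.001], [0.001, 0.001, -1.0]]
ft_force: [-0.0, 4.9, 5.9]
grip_width: 0.04
grip_force: 29.6
time_s: 14.07
ee_pos: [0.4246, -0.1103, 0.1455]
tool_rot: [[-0.985, 0.173, 0.003], [0.173, 0.985, -0.002], [-0.004, -0.001, -1.0]]
ft_force: [0.7, 0.4, -1.2]
grip_width: 0.0397
grip_force: 35.5
[ 0.432  -0.1116  0.157 ]
side 251 [ 0.4347 -0.1119  0.1571]
scene 139 [ 0.4315 -0.1122  0.1581]
0.11 target [ 0.5472 -0.1152  0.1413] d(cm) [-12.3893   1.5849   0.1612] spin -0.0
0.08 target [ 0.5628 -0.1179  0.1158] d(cm) [-13.9846   1.5854   2.7019] spin -0.0
0.035 target [ 0.5863 -0.1221  0.0777] d(cm) [-16.3776   1.5861   6.5129] spin -0.0
0.021 target [ 0.5919 -0.123   0.0647] d(cm) [-16.9528   1.5863   7.8049] spin -0.0
14.1667 [ 0.4224 -0.1094  0.1431] F [ 0.1768 -0.4628 -1.0261] w 0.039511337732365225 g 35.534579157829285
```

```bash

python3 -m pendant '[{"fingers":0.3,"dx":-2,"dy":0.3,"dz":0,"spin":0},{"fingers":0.3,"dx":-3.2,"dy":0.4,"dz":0,"spin":0},{"fingers":0.3,"dx":-3.2,"dy":0.4,"dz":0,"spin":0},{"fingers":0.3,"dx":-2.5,"dy":0.3,"dz":0,"spin":0},{"fingers":0.3,"dx":-1.4,"dy":0.2,"dz":0.1,"spin":0},{"fingers":0.3,"dx":0,"dy":0,"dz":0,"spin":0},{"fingers":0.3,"dx":0,"dy":0,"dz":0,"spin":0}]'
python3 - <<'E'
from nav import *
np.set_printoptions(precision=4)
a=TR['n'][2];e=telemetry.observe()['ee_pos']
g=e+[.0075*np.cos(a),.0075*np.sin(a),.0115];print(g,intrough('n',g));ballfit(g,.021)
for z in (.11,.08,.035,.021):
    b=tw('n',(-.001 if z>.03 else -.003,0,z));go(tcp(b,'n',.0075,.0115),a,z)
st()
E
```

```text
time_s: 14.75
ee_pos: [0.546, -0.1147, 0.1407]
tool_rot: [[-0.985, 0.172, -0.005], [0.172, 0.985, 0.001], [0.005, 0.0, -1.0]]
ft_force: [0.3, -0.3, -1.1]
grip_width: 0.0396
grip_force: 35.5
[ 0.5534 -0.116   0.1522] [-0.0023  0.0003  0.1102]
side 226 [ 0.5561 -0.116   0.152 ]
scene 153 [ 0.5535 -0.1174  0.1547]
0.11 target [ 0.5472 -0.1152  0.1413] d(cm) [-0.2128 -0.0233 -0.0026] spin -0.0
0.08 target [ 0.5628 -0.1179  0.1158] d(cm) [-1.8152 -0.0237  2.5336] spin -0.0
0.035 target [ 0.5863 -0.1221  0.0777] d(cm) [-4.2187 -0.0243  6.338 ] spin -0.0
0.021 target [ 0.5919 -0.123   0.0647] d(cm) [-4.7974 -0.0245  7.6284] spin -0.0
14.85 [ 0.5451 -0.1146  0.1412] F [ 0.0384 -0.4482 -0.8388] w 0.03995294954980654 g 35.52472472190857
```

```bash

python3 -m pendant '[{"fingers":0.3,"dx":-0.9,"dy":0,"dz":1.2,"spin":0},{"fingers":0.3,"dx":-1.1,"dy":0,"dz":1.6,"spin":0},{"fingers":0.3,"dx":-1,"dy":0,"dz":1.6,"spin":0},{"fingers":0.3,"dx":-0.7,"dy":0,"dz":1.1,"spin":0},{"fingers":0.3,"dx":-0.5,"dy":0,"dz":0.8,"spin":0},{"fingers":0.3,"dx":0,"dy":0,"dz":0,"spin":0},{"fingers":0.3,"dx":0,"dy":0,"dz":0,"spin":0}]'
python3 - <<'E'
from nav import *
np.set_printoptions(precision=4)
a=TR['n'][2];e=telemetry.observe()['ee_pos']
g=e+[.0075*np.cos(a),.0075*np.sin(a),.0115];print(g,intrough('n',g));ballfit(g,.021)
for z in (.035,.023,.021):
    b=tw('n',(-.003,0,z));go(tcp(b,'n',.0075,.0115),a,z)
st()
E
```

```text
time_s: 15.43
ee_pos: [0.5876, -0.1222, 0.0797]
tool_rot: [[-0.985, 0.173, -0.002], [0.173, 0.985, 0.001], [0.002, 0.0, -1.0]]
ft_force: [1.0, -0.2, -0.8]
grip_width: 0.0395
grip_force: 35.5
[ 0.595  -0.1235  0.0912] [0.0012 0.0001 0.0361]
side 222 [ 0.5978 -0.1239  0.092 ]
scene 137 [ 0.6067 -0.1242  0.0987]
0.035 target [ 0.5846 -0.1218  0.0766] d(cm) [ 0.3983 -0.0104  0.4301] spin -0.0
0.023 target [ 0.5909 -0.1229  0.0664] d(cm) [-0.2373 -0.0101  1.4479] spin -0.0
0.021 target [ 0.5919 -0.123   0.0647] d(cm) [-0.3433 -0.01    1.6175] spin -0.0
15.5333 [ 0.5886 -0.1223  0.0809] F [-0.2038  0.8195 -0.6712] w 0.03960766443028635 g 35.52602469921112
```

```bash

python3 -m pendant '[{"fingers":0.3,"dx":-0.05,"dy":0,"dz":0.6,"spin":0},{"fingers":0.3,"dx":-0.1,"dy":0,"dz":0.4,"spin":0},{"fingers":0.3,"dx":0,"dy":0,"dz":0.1,"spin":0},{"fingers":0.3,"dx":0,"dy":0,"dz":0,"spin":0}]'
python3 - <<'E'
from nav import *
np.set_printoptions(precision=4)
a=TR['n'][2];e=telemetry.observe()['ee_pos']
g=e+[.0085*np.cos(a),.0085*np.sin(a),.0115];print(g,intrough('n',g));ballfit(g,.021,("side",))
st()
E
```

```text
time_s: 15.87
ee_pos: [0.5899, -0.1225, 0.0689]
tool_rot: [[-0.985, 0.173, -0.001], [0.173, 0.985, 0.0], [0.001, 0.0, -1.0]]
ft_force: [-0.2, -0.7, -0.5]
grip_width: 0.0396
grip_force: 35.5
[ 0.5983 -0.1239  0.0804] [-0.0017  0.0002  0.0251]
side 193 [ 0.5999 -0.1244  0.0804]
15.9167 [ 0.5901 -0.1225  0.069 ] F [ 0.7878  0.2023 -1.5131] w 0.039961762847088717 g 35.52161514759064
```

```bash

python3 -m pendant '[{"fingers":0.3,"dx":-0.05,"dy":0,"dz":0.1,"spin":0},{"fingers":0.3,"dx":0,"dy":0,"dz":0,"spin":0}]'| grep -E "ee_pos|ft_"
```

```text
ee_pos: [0.591, -0.1227, 0.0683]
ft_force: [0.4, 0.7, -1.9]
```

```bash

python3 -m pendant '[{"fingers":0.3,"dx":-0.05,"dy":0,"dz":0.1,"spin":0},{"fingers":0.3,"dx":0,"dy":0,"dz":0,"spin":0}]'| grep -E "ee_pos|ft_"
python3 -m pendant '[{"fingers":0.3,"dx":-0.03,"dy":0,"dz":0.08,"spin":0},{"fingers":0.3,"dx":0,"dy":0,"dz":0,"spin":0}]'| grep -E "ee_pos|ft_"
```

```text
ee_pos: [0.5914, -0.1228, 0.0672]
ft_force: [0.3, 0.0, -1.4]
ee_pos: [0.5916, -0.1228, 0.0664]
ft_force: [-0.2, -0.4, -1.8]
```

```bash

python3 -m pendant '[{"fingers":0.3,"dx":-0.03,"dy":0,"dz":0.06,"spin":0},{"fingers":0.3,"dx":0,"dy":0,"dz":0,"spin":0}]'| grep -E "ee_pos|ft_"
```

```text
ee_pos: [0.5918, -0.1228, 0.066]
ft_force: [-1.7, 0.3, 0.8]
```

```bash

python3 -m pendant '[{"fingers":0.3,"dx":0,"dy":0,"dz":0,"spin":0}]'| grep -E "ee_pos|ft_"
python3 -m pendant '[{"fingers":0.55,"dx":0,"dy":0,"dz":0,"spin":0},{"fingers":0.7,"dx":0,"dy":0,"dz":0,"spin":0},{"fingers":0.7,"dx":0,"dy":0,"dz":0,"spin":0},{"fingers":0.7,"dx":0,"dy":0,"dz":0,"spin":0}]'| grep -E "ee_pos|ft_|grip"
python3 -m pendant '[{"fingers":0.7,"dx":0,"dy":0,"dz":-0.5,"spin":0},{"fingers":0.7,"dx":0,"dy":0,"dz":-1.5,"spin":0},{"fingers":0.7,"dx":0,"dy":0,"dz":-3,"spin":0},{"fingers":0.7,"dx":0.5,"dy":0,"dz":-3,"spin":0},{"fingers":0.7,"dx":0.5,"dy":0,"dz":-2,"spin":0},{"fingers":0,"dx":1,"dy":0,"dz":0,"spin":0},{"fingers":0,"dx":0,"dy":0,"dz":0,"spin":0}]'
python3 - <<'E'
from nav import *
np.set_printoptions(precision=4)
print(tw('n',(-.0045,0,.021)),tw('w',(-.005,0,.027)));ballfit(tw('n',(-.0045,0,.021)),.021);ballfit(tw('w',(-.005,0,.027)),.027,("side",))
for cam in("side","scene"):
    p=get_image(cam)
    for n in("start_tip","start_base"):
        for f in finder.silhouettes(p,n)[:2]:
            P=cloud(p,f["pixels"]);P=P[np.linalg.norm(P[:,:2]-[.49,-.35],axis=1)<.1]
            if not len(P):continue
            k=P[P[:,2]>.09]; top=P[(P[:,2]>.02)&(P[:,2]<.03)]
            print(cam,n,len(k),k.mean(0) if len(k) else 0,"boxtop",cv2.minAreaRect((top[:,:2]*1000).astype(np.float32)) if len(top)>5 else 0)
    for f in finder.spot_point(p,"start_base")[:1]: print("base pt",f["at"],world(p,f["at"],0))
    if cam=="side": cv2.imwrite("pics/side1.png",cv2.resize(p["pixels"][130:300,240:500,::-1],None,fx=3,fy=3,interpolation=cv2.INTER_CUBIC))
st()
E
```

```text
ee_pos: [0.5918, -0.1228, 0.066]
ft_force: [-1.5, 0.8, 1.0]
ee_pos: [0.5921, -0.1229, 0.0659]
ft_force: [0.0, 0.9, -0.2]
grip_width: 0.0601
grip_force: 0.0
time_s: 17.58
ee_pos: [0.5717, -0.1193, 0.1675]
tool_rot: [[-0.985, 0.173, 0.002], [0.173, 0.985, -0.001], [-0.002, -0.0, -1.0]]
ft_force: [0.2, -0.3, -1.1]
grip_width: 0.0366
grip_force: 0.0
[ 0.5981 -0.1241  0.0754] [0.6376 0.1274 0.0802]
side 185 [ 0.5974 -0.1235  0.0753]
scene 4 [ 0.5981 -0.1241  0.0754]
side 305 [0.6375 0.1272 0.0797]
side start_tip 87 [ 0.4667 -0.3494  0.1004] boxtop 0
side start_base 93 [ 0.4672 -0.3491  0.1002] boxtop ((505.66705322265625, -354.5325927734375), (50.39909744262695, 72.81687927246094), 82.75863647460938)
base pt [461.3, 232.4] [ 0.5103 -0.3477  0.    ]
scene start_tip 46 [ 0.4755 -0.347   0.1013] boxtop 0
scene start_base 30 [ 0.4778 -0.346   0.1009] boxtop ((508.3370666503906, -354.61334228515625), (57.91309356689453, 70.52232360839844), 83.74771118164062)
base pt [236.3, 178.0] [ 0.5119 -0.3545  0.    ]
18.1333 [ 0.5722 -0.1194  0.1654] F [-0.0435  0.7428  0.3156] w -4.347882858240963e-05 g 0.0
```

View pics/side1.png

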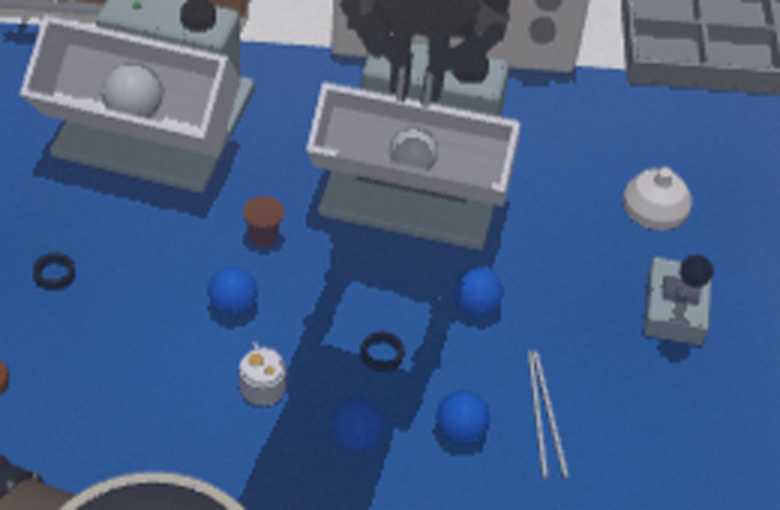

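The crop shows the large ball in the wide trough at (132,90) and the small one in the narrow trough at (414,150). The rings are empty and nothing else has moved. The fits agree with both balls lying on the floor against the low wall. Next is the lever, with the box at about (0.507,-0.3545) and yaw about -0.12.

```bash
python3 - <<'E'
from nav import *
a=-.12;b=np.array([.507,-.3545,0]);u=np.array([np.cos(a),np.sin(a),0])
for x,z in((-.085,.165),(-.085,.082),(.017,.082)): go(b+u*x+[0,0,z],a,x)
E
```

```text
-0.085 target [ 0.4226 -0.3443  0.165 ] d(cm) [ 10.8395 -24.7415   0.0418] spin -0.054
-0.085 target [ 0.4226 -0.3443  0.082 ] d(cm) [ 10.8333 -24.7421   8.3418] spin -0.054
0.017 target [ 0.5239 -0.3565  0.082 ] d(cm) [  0.6481 -24.1937   8.3342] spin -0.054
```

```bash

python3 -m pendant '[{"fingers":0,"dx":1,"dy":-2,"dz":0,"spin":0},{"fingers":0,"dx":1.6,"dy":-3.6,"dz":0,"spin":0},{"fingers":0,"dx":1.6,"dy":-3.6,"dz":0,"spin":0},{"fingers":0,"dx":1.6,"dy":-3.6,"dz":0,"spin":0},{"fingers":0,"dx":1.6,"dy":-3.6,"dz":0,"spin":0},{"fingers":0,"dx":1.6,"dy":-3.6,"dz":0,"spin":0},{"fingers":0,"dx":1.2,"dy":-3,"dz":0,"spin":0},{"fingers":0,"dx":0.6,"dy":-1.7,"dz":0,"spin":-0.05}]' >/dev/null
python3 -m pendant '[{"fingers":0,"dx":0,"dy":0,"dz":1.5,"spin":0},{"fingers":0,"dx":0,"dy":0,"dz":2.5,"spin":0},{"fingers":0,"dx":0,"dy":0,"dz":2.5,"spin":0},{"fingers":0,"dx":0,"dy":0,"dz":1.7,"spin":0},{"fingers":0,"dx":0,"dy":0,"dz":0,"spin":0},{"fingers":0,"dx":0,"dy":0,"dz":0,"spin":0},{"fingers":0,"dx":0,"dy":0,"dz":0,"spin":0}]'
python3 - <<'E'
from nav import *
a=-.12;b=np.array([.507,-.3545,0]);u=np.array([np.cos(a),np.sin(a),0])
for x,z in((-.085,.082),(.017,.082)): go(b+u*x+[0,0,z],a,x)
wrist("start_tip",.092)
E
```

```text
time_s: 19.38
ee_pos: [0.4239, -0.3447, 0.0849]
tool_rot: [[-0.992, 0.123, 0.001], [0.123, 0.992, -0.001], [-0.001, -0.001, -1.0]]
ft_force: [0.3, 0.2, 1.6]
grip_width: -0.0004
grip_force: 0.0
-0.085 target [ 0.4226 -0.3443  0.082 ] d(cm) [0.1365 0.0182 0.2868] spin -0.004
0.017 target [ 0.5239 -0.3565  0.082 ] d(cm) [-10.0634   0.0554   0.3011] spin -0.004
start_tip 0.76 [328. 338.] 0.4746 -0.3478 0.092
```

```bash

python3 -m pendant '[{"fingers":0,"dx":-1,"dy":0,"dz":0.2,"spin":0},{"fingers":0,"dx":-1,"dy":0,"dz":0,"spin":0},{"fingers":0,"dx":-1.2,"dy":0,"dz":0,"spin":0},{"fingers":0,"dx":-1.2,"dy":0,"dz":0,"spin":0},{"fingers":0,"dx":-1.2,"dy":0,"dz":0,"spin":0},{"fingers":0,"dx":-1.2,"dy":0,"dz":0,"spin":0},{"fingers":0,"dx":-1.2,"dy":0,"dz":0,"spin":0},{"fingers":0,"dx":-1,"dy":0,"dz":0,"spin":0}]'
python3 -m pendant '[{"fingers":0,"dx":-0.4,"dy":0,"dz":0,"spin":0},{"fingers":0,"dx":0,"dy":0,"dz":0,"spin":0},{"fingers":0,"dx":0,"dy":0,"dz":0,"spin":0}]'| grep -E "ee_pos|ft_"
python3 -m pendant '[{"fingers":0,"dx":-0.3,"dy":0,"dz":0,"spin":0},{"fingers":0,"dx":0,"dy":0,"dz":0,"spin":0}]'| grep -E "ee_pos|ft_"
```

```text
time_s: 20.15
ee_pos: [0.5143, -0.3552, 0.082]
tool_rot: [[-0.992, 0.123, 0.0], [0.123, 0.992, -0.0], [-0.0, -0.0, -1.0]]
ft_force: [-0.8, 0.0, -0.9]
grip_width: -0.0001
grip_force: 0.5
ee_pos: [0.5168, -0.3555, 0.0818]
ft_force: [0.3, 0.3, 0.0]
ee_pos: [0.5193, -0.356, 0.0819]
ft_force: [-0.1, -1.6, -0.2]
```

Not at the stop yet, so I'll keep going in small steps.

```bash

for i in 1 2 3; do :; done
python3 -m pendant '[{"fingers":0,"dx":-0.3,"dy":0,"dz":0,"spin":0},{"fingers":0,"dx":0,"dy":0,"dz":0,"spin":0}]'| grep -E "ee_pos|ft_"
python3 -m pendant '[{"fingers":0,"dx":-0.2,"dy":0,"dz":0,"spin":0},{"fingers":0,"dx":0,"dy":0,"dz":0,"spin":0}]'| grep -E "ee_pos|ft_"
python3 -m pendant '[{"fingers":0,"dx":-0.15,"dy":0,"dz":0,"spin":0},{"fingers":0,"dx":0,"dy":0,"dz":0,"spin":0}]'| grep -E "ee_pos|ft_"
python3 - <<'E'
from nav import *
np.set_printoptions(precision=4)
for cam in("side","scene"):
    p=get_image(cam);T=cloud(p,np.ones((400,640),bool));b=p["pixels"][p["range_z"]>0]
    for f in finder.spot_point(p,"start_tip")[:2]: print(cam,f,world(p,f["at"],.092))
E
```

```text
ee_pos: [0.5222, -0.3563, 0.0818]
ft_force: [-0.5, -0.4, 0.6]
ee_pos: [0.5235, -0.3564, 0.0816]
ft_force: [-3.0, 0.1, -0.5]
ee_pos: [0.5237, -0.3564, 0.0815]
ft_force: [-6.6, 0.3, 2.3]
side {'at': [288.0, 158.1], 'confidence': 0.28} [0.6369 0.1148 0.092 ]
scene {'at': [402.8, 222.2], 'confidence': 0.72} [0.4581 0.2361 0.092 ]
scene {'at': [220.3, 158.8], 'confidence': 0.46} [ 0.547  -0.3739  0.092 ]
```

```bash

python3 -m pendant '[{"fingers":0,"dx":-0.1,"dy":0,"dz":0,"spin":0},{"fingers":0,"dx":0,"dy":0,"dz":0,"spin":0}]'| grep -E "ee_pos|ft_"
python3 -m pendant '[{"fingers":0,"dx":1,"dy":0,"dz":0,"spin":0},{"fingers":0,"dx":2,"dy":0,"dz":-1,"spin":0},{"fingers":0,"dx":1,"dy":0,"dz":-3,"spin":0},{"fingers":0,"dx":2,"dy":0,"dz":-3,"spin":0},{"fingers":0,"dx":2,"dy":0,"dz":-3,"spin":0},{"fingers":0,"dx":2,"dy":0,"dz":-1,"spin":0},{"fingers":0,"dx":0,"dy":0,"dz":0,"spin":0},{"fingers":0,"dx":0,"dy":0,"dz":0,"spin":0}]'
python3 - <<'E'
from nav import *
np.set_printoptions(precision=4)
p=get_image("side")
for f in finder.spot_point(p,"start_tip")[:2]: print(f,world(p,f["at"],.092))
T=cloud(p,np.ones((400,640),bool));k=(np.linalg.norm(T[:,:2]-[.51,-.354],axis=1)<.07)&(T[:,2]>.08)&(T[:,2]<.125);print(k.sum(),T[k].mean(0))
ballfit(tw('n',(-.0045,0,.021)),.021,("side",));ballfit(tw('w',(-.005,0,.027)),.027,("side",))
cv2.imwrite("pics/side2.png",cv2.resize(p["pixels"][130:300,240:500,::-1],None,fx=3,fy=3,interpolation=cv2.INTER_CUBIC))
E
```

```text
ee_pos: [0.5237, -0.3564, 0.0815]
ft_force: [-8.2, 1.9, 4.2]
time_s: 22.1
ee_pos: [0.4281, -0.3452, 0.1932]
tool_rot: [[-0.992, 0.125, 0.004], [0.125, 0.992, -0.002], [-0.004, -0.002, -1.0]]
ft_force: [-0.1, -1.1, -0.5]
grip_width: -0.0002
grip_force: 0.0
{'at': [475.6, 196.4], 'confidence': 0.5} [ 0.5528 -0.3674  0.092 ]
80 [ 0.5403 -0.3562  0.0974]
side 186 [ 0.5977 -0.1237  0.0749]
side 303 [0.638 0.127 0.08 ]
```

View pics/side2.png

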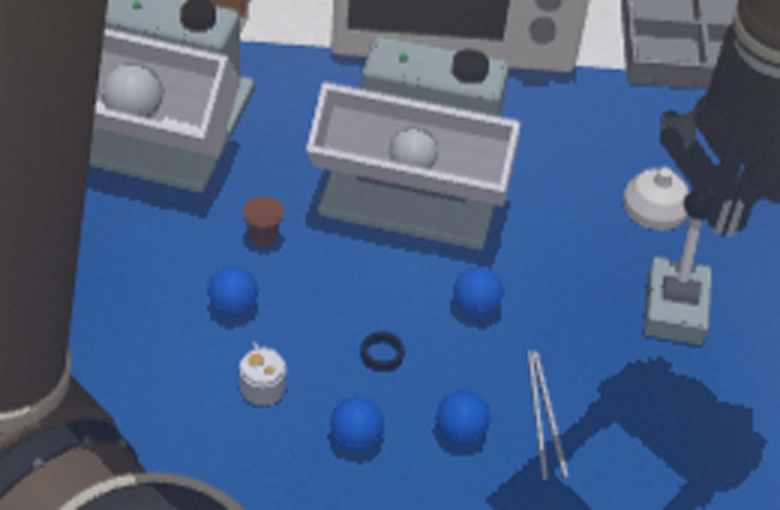

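The lever now leans to the far side, with its knob at crop (700,205), after meeting its stop. Both balls are in their troughs, at crop (132,90) and (414,150), the bystanders in view stand where they were, and the arm is clear.

```bash
python3 -c "
from cell import sign_off
print(sign_off())"
```

```text
the job is handed in; nothing more can be done
None
```

Job handed in at about 22 s of the 64 s allowed: both capsules were set down gently on their trough floors before release, the start lever was then pushed to its far stop, and the bystanders I could see were where they started.

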